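Raise a fused-glass roundel out of its casting ring and lay it on the easel

TASK

The low steel casting ring on the bench holds a green glass roundel fused to a loose round base: set the ring, base down, on the lifter stand's seat between the four brass dowels and let go, then press the stand's lever all the way down so that the base rises clear above the ring and stays up. Take the base from above by its edge and lay it on the small sloped easel, flat on the face and against the two brass stubs, glass upward, and let go. Leave the empty ring on the seat, do not drop or tip over the glass, and do not disturb the other things on the bench.

Things in the scene. Friction and masses are not known exactly. Their poses are not given: they have to be found in the camera images.
- mould: Plain steel casting ring, 66 mm outside, 58 mm inside, 24 mm high, open at both ends; an inward lip at its foot (46 mm bore, 4 mm thick) holds up the loose base. About 150 g. Origin: centre of its underside, z up. (A narrower, taller empty ring, 52 mm across, is only a bystander.)
- insert: Loose base with its glass: pale plaster disc, 55.5 mm across, 10 mm thick, with a green glass disc, 50 mm across, 7 mm thick, fixed centrally on top; about 100 g. Origin: centre of the plaster disc's underside, z up through the glass. At the start it lies on the ring's lip, the glass 3 mm below the rim, out of the fingers' reach.
- seat (a point): Centre of the top of the fixed stand's round aluminium seat (92 mm across, 80 mm above the bench). x points away from the lever. Four brass dowels, 8 mm thick, 6 mm high, stand 39 mm from it on the diagonals between x and y: 2 mm clear of the ring. A plunger (36 mm across) in its middle, at most 3 mm proud at the start, rises when the lever is pressed and lifts the base.
- lever_pad (a point): Centre of the top of the round wooden pad (30 mm across, 8 mm thick) on the end of the stand's lever; at the start about 160 mm from the seat's centre, on the robot's side, about 97 mm above the bench. Swings on a 105 mm radius about a level pivot (60 mm from the seat's centre, 55 mm above the bench): down by about 60 mm, nearly straight.
- lever (a joint): Lever angle, rad: 0 to 0.08 at the start (raised), growing as the pad is pressed down to a firm stop near 0.6, where the base's underside is about 34 mm above the seat, 10 mm above the ring's rim. Stiff: needs 7 to 10 N at the pad (more if fast); stays where it is left. A rise to about 20 N tells the stop.
- easel_face: Face of a small fixed wooden easel: strip 30 mm wide (y), 84 mm long (x, up the slope), 0.4 rad from level, facing the robot's side; z is square to it, outward. Origin: where the centre of the base's underside lies when it rests against the two brass stubs (6 mm thick, 9 mm proud, 29 mm down the slope, 10 mm to each side); 65 mm above the bench. Free air beside the strip for fingers.
There are look-alikes about, which are no part of the job. What is shaped like the part that bears seat but pink is not meant.

How it is judged:
By the outcome, as a careful person would: the job done as asked, in the order asked, and still so for the second after the job is handed in, with the robot touching nothing.
It also fails if it takes over 69 s, if anything falls off the work surface, if the arm or the gripper's body presses on something with over 40 N, if the wrist force passes 120 N, or if a joint passes its speed limit or range.

ROBOT

A 6-joint arm with a two-finger parallel gripper is mounted at the origin on the work surface. World frame = base frame: x ahead of the robot, y to its left, z up, the work surface at z = 0. Lengths are in m, angles in rad, forces in N, time in s.
With the tool pointing down it reaches from about 0.4 to 0.925 m from the base axis. Payload 12.5 kg.
Tool frame: the origin (TCP) lies between the finger pads; the fingertips stand 8 mm ahead of it and the grasp point (between the pads) lies 11 mm behind it; z points along the fingers, y is the line along which they close (so a half turn about z gives the same grasp; the last joint's range is limited). The gripper opens to 95 mm and grips with 3 to 60 N. Pads are 20 mm wide; open, the fingers measure 119 mm over their backs; the gripper's body (75 mm by 180 mm) begins 59 mm behind the grasp point.
Start: joints at [-1.225, 0.491, 1.559, -0, 1.092, -0.106], TCP at [0.273, -0.562, 0.223] pointing down, gripper open.
Joint ranges: [-3.1, 3.1], [-0.84, 2.19], [0.05, 2.79], [-1.13, 4.28], [0.06, 2.93], [-2.69, 2.69]. Speed limits (rad/s): [2.22, 2.22, 2.79, 3.14, 3.14, 3.14].

INTERFACE

Orientations are given as a unit quaternion [w, x, y, z].
In Python, from bench import status, imaging, ctrl gives the robot as it stands.
- The arm moves only by the tool drive_tool, never from a script. Its argument "deltas" is a list of rows, each a list of 3 entries, a list of its own where there are three numbers: the turn, a rotation vector about the tool's x, y, z in degrees, then the shift along the tool's x, y, z in mm, then the opening, from 0 (shut) to 1 (fully open). A call has 1 to 12 rows; each row is the pose to reach, as a shift and turn from the pose commanded when the call began, along the tool's axes at that moment; what a row does not reach only later rows make up. A row lasts 1/10 s, in which the tool goes at most 50 mm and 8.59 degrees, less where a joint would pass 70% of its speed; a pose out of reach is approached as far as the arm can. A call with a gripper value outside its range is refused whole. The fingers move at their own pace and stop on an object; the grip force is fixed at half the most. Time passes only in rows, so rows that repeat a pose let the fingers close. It gives the time, the measured TCP pose, the force, the opening and the grip force at its end, in the units of the state.
- status.get_state(): the state, without advancing time (a new reading comes with each control period).
- imaging.read_camera(name): name is "side" or "top" or "wrist"; returns the picture (420x560x3 uint8, red, green, blue); there is no depth.
- imaging.camera_params(name): a dict with "vfov" (degrees; the focal length in pixels is half the picture's height over the tangent of half this angle, whatever the lens; pixels are square), "cx", "cy" (the principal point, pixels), "rvec" (rotation vector, rad) and "tvec" (3), from world to camera coordinates, as OpenCV has them. Camera axes: x right, y down, z forward; pixel columns grow to the right and rows downward; lengths in m; the calibration is good to about 2 mm. A picture is of the moment at which its call begins: read the wrist's pose just before it. camera_params takes no time and is no camera call; for the wrist camera it gives the pose at the moment of the call.
- ctrl.job_done(): hands the job in; it is judged then, once.
The state is a dict: "clock": time; "qpos": joint angles; "joint_vel": joint speeds; "joint_torque": joint torques, N m; "eef_pos": TCP position; "orientation": TCP orientation; "wrist_force": force on the tool from outside, world axes, zero at the start; "moment": the same for the moment, N m; "width": finger opening in m; "grip_force": force on a finger pad.
Only numpy, scipy, OpenCV 4.12 (cv2) and the standard library are available. Lean on these libraries where they do the work, as an engineer would, in place of code of your own. Each camera call takes 0.05 s, during which the arm holds its last target. There are 200 camera calls.

## Working session

There is one attempt and no reset: what is moved stays moved. The work goes in short steps, Python scripts to look and compute and a tool call to move; the robot and the scene stay as the last step left them, time stands still between calls to the robot, and variables do not carry over. Pictures are saved under pics/ and viewed, at most 13 in all, crops included, and the job is handed in when it is done.

Besides the shell and the picture viewer there is one more tool, called as name([rows], argument=value, ...), one row to a line, values as JSON. drive_tool: Moves the arm, as the interface text tells. Its arguments: {"type":"object","properties":{"deltas":{"type":"array"}},"required":["deltas"]}

```bash
mkdir -p pics && cat > h.py <<'E'
import numpy as np, cv2
from scipy.spatial.transform import Rotation as R
from bench import status, imaging, ctrl
def snap(name, fn):
    p=imaging.camera_params(name); im=imaging.read_camera(name)
    cv2.imwrite(f'pics/{fn}.png', im[:,:,::-1]); return im,p
def K(p):
    f=210/np.tan(np.radians(p['vfov'])/2); return np.array([[f,0,p['cx']],[0,f,p['cy']],[0,0,1]])
def px2w(p,u,v,z):
    Rm=R.from_rotvec(np.ravel(p['rvec'])).as_matrix(); t=np.ravel(p['tvec'])
    d=Rm.T@np.linalg.inv(K(p))@[u,v,1]; c=-Rm.T@t
    return c+d*(z-c[2])/d[2]
def w2px(p,X):
    return cv2.projectPoints(np.atleast_2d(np.array(X,float)),np.ravel(p['rvec']),np.ravel(p['tvec']),K(p),None)[0][:,0]
def tool():
    s=status.get_state(); q=s['orientation']
    return np.array(s['eef_pos']),R.from_quat([q[1],q[2],q[3],q[0]]).as_matrix(),s
E
python3 - <<'E'
from h import *
a,p=snap('top','top0'); b,q=snap('side','side0')
print(p,q); print(tool())
for n in ('top','side'):
    pp=imaging.camera_params(n); Rm=R.from_rotvec(np.ravel(pp['rvec'])).as_matrix(); print(n,-Rm.T@np.ravel(pp['tvec']))
E
```

```text
{'vfov': 56.55148276054299, 'cx': 284.0984094448748, 'cy': 209.84984206602525, 'rvec': array([ 2.21829582, -2.15568146,  0.01321676]), 'tvec': array([0.00875228, 0.48253388, 0.98598277])} {'vfov': 56.890046622343625, 'cx': 279.12136018602047, 'cy': 209.23518671668134, 'rvec': array([ 0.2233454 , -2.91587897,  1.05473735]), 'tvec': array([0.46904905, 0.12579706, 1.0545218 ])}
(array([ 0.27282521, -0.56209992,  0.22212645]), array([[ 8.99660096e-01,  4.36590882e-01, -3.37097298e-04],
       [ 4.36591004e-01, -8.99659661e-01,  8.88620087e-04],
       [ 8.46905873e-05, -9.46629680e-04, -9.99999548e-01]]), {'clock': 0.1, 'qpos': array([-1.22458451e+00,  4.91504027e-01,  1.55936172e+00, -1.75276704e-05,
        1.09167719e+00, -1.05586112e-01]), 'joint_vel': array([ 1.12487332e-03, -1.58708254e-03, -7.88612637e-05, -4.69322474e-04,
        5.98105476e-04, -8.12929693e-04]), 'joint_torque': array([ 2.24309355e-03, -6.13622618e+01, -2.58607078e+01,  6.93318550e-02,
        4.70008969e-02, -8.04117690e-05]), 'eef_pos': array([ 0.27282521, -0.56209992,  0.22212645]), 'orientation': array([-4.70773800e-04,  9.74592133e-01,  2.23986491e-01, -6.47467545e-05]), 'wrist_force': array([-0.2858212 ,  0.35926113,  0.54690755]), 'moment': array([ 0.01087441,  0.0416971 , -0.00830736]), 'grip_force': 0.0, 'width': 0.09510302393302696})
top [ 0.44242131 -0.00605064  1.0046414 ]
side [0.39569569 0.64133838 0.88315239]
```

View pics/top0.png

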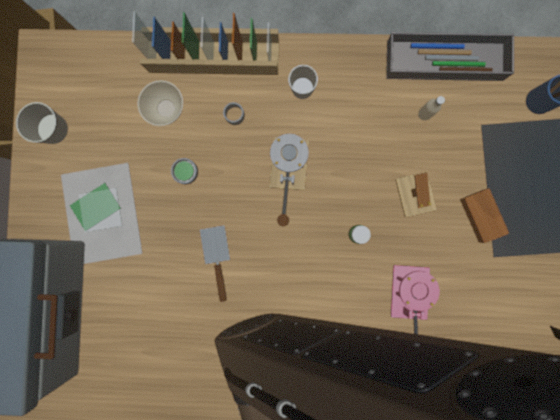

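View pics/side0.png

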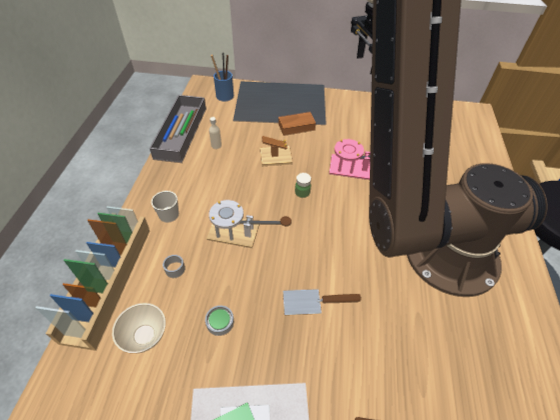

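Top picture: candidates for the ring are the low ring with green glass at (184,171), the empty ring at (234,114), and the green jar with a white lid at (360,235). I choose (184,171). The aluminium stand is at (289,152) with its pad at (283,220), the pink decoy is at (418,291), and the easel is at (418,193). One close crop to check.

```bash
python3 - <<'E'
from h import *
im=cv2.imread('pics/top0.png')
cv2.imwrite('pics/c1.png',cv2.resize(im[125:235,160:450],None,fx=2.75,fy=2.75,interpolation=cv2.INTER_CUBIC))
p=imaging.camera_params('top');q=imaging.camera_params('side')
for n,u,v,z in [('ring',184,171,.024),('seat',289,152,.08),('pad',283,220,.097),('easel',418,193,.065),('jar',360,235,.06)]:
    X=px2w(p,u,v,z); print(n,X.round(3),np.hypot(*X[:2]).round(3),w2px(q,X).round(0))
for n,u,v,z in [('ring',219,320,.021),('seat',227,213,.083),('pad',286,221,.097)]:
    print(n,px2w(q,u,v,z).round(3))
E
```

```text
ring [0.573 0.28  0.024] 0.638 [[220. 317.]]
seat [0.618 0.013 0.08 ] 0.618 [[226. 212.]]
pad [0.455 0.022 0.097] 0.455 [[286. 219.]]
easel [ 0.529 -0.298  0.065] 0.607 [[276. 144.]]
jar [ 0.425 -0.163  0.06 ] 0.455 [[304. 179.]]
ring [0.574 0.285 0.021]
seat [0.613 0.017 0.083]
pad [0.454 0.03  0.097]
```

View pics/c1.png

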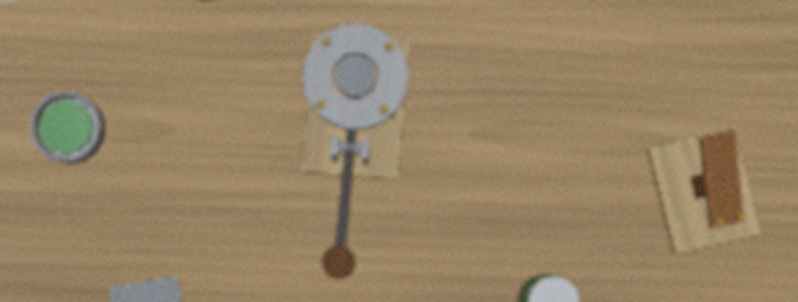

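The crop confirms it: a low ring with green glass, an aluminium seat with four dowels, and an easel strip with stubs at its lower (robot) end. Next I refine the measurements and compute the first move.

```bash
cat >> h.py <<'E'
def goal(pos,yaw=0,tilt=0):
    "tool x along yaw (deg), z down, then leaned by tilt rad so z points outward along x"
    x=R.from_euler('z',yaw,degrees=True).as_matrix()
    Rt=x@R.from_euler('y',-tilt).as_matrix()@np.diag([1,-1,-1])
    P,Rc,s=tool()
    print('turn',np.degrees(R.from_matrix(Rc.T@Rt).as_rotvec()).round(2),'shift',(1000*Rc.T@(np.array(pos)-P)).round(1),'t',round(s['clock'],2))
E
python3 - <<'E'
from h import *
im=cv2.imread('pics/top0.png'); p=imaging.camera_params('top')
h=cv2.cvtColor(im,cv2.COLOR_BGR2HSV)
m=cv2.inRange(h[150:195,160:210],(40,60,60),(90,255,255)); v,u=np.nonzero(m); 
X=px2w(p,u.mean()+160,v.mean()+150,.021); print('glass',X,len(u))
c=lambda a,b:(160+(a+.5)/2.75-.5,125+(b+.5)/2.75-.5)
D=[px2w(p,*c(*a),.086) for a in [(327,42),(390,46),(320,104),(384,109)]]
S=np.mean(D,0);f=(D[0]+D[1]-D[2]-D[3]);l=(D[0]+D[2]-D[1]-D[3]);print('dowel seat',S,np.degrees(np.arctan2(f[1],f[0])),np.degrees(np.arctan2(-l[0],l[1])),[np.linalg.norm(d-S).round(4) for d in D])
s1=px2w(p,*c(718,222),.057);s2=px2w(p,*c(740,216),.057);print('stubs',s1,s2)
goal([.573,.282,.2],-5)
E
```

```text
glass [0.57475486 0.2822881  0.021     ] 267
dowel seat [0.61641388 0.01310571 0.086     ] -4.25746659390298 -2.7060916450737946 [np.float64(0.0379), np.float64(0.0392), np.float64(0.0392), np.float64(0.0384)]
stubs [ 0.50014658 -0.30759887  0.057     ] [ 0.50593489 -0.32659316  0.057     ]
turn [-5.000e-02  1.000e-02  3.089e+01] shift [ 638.6 -628.3   22.8] t 0.1
```

drive_tool([
  [[0, 0, 4], [36, -35, 2], 1],
  [[0, 0, 8], [72, -70, 4], 1],
  [[0, 0, 12], [108, -105, 6], 1],
  [[0, 0, 16], [144, -140, 8], 1],
  [[0, 0, 20], [180, -175, 10], 1],
  [[0, 0, 24], [216, -210, 12], 1],
  [[0, 0, 27], [252, -245, 14], 1],
  [[0, 0, 30], [288, -280, 16], 1],
  [[0, 0, 30], [324, -315, 18], 1],
  [[0, 0, 30], [360, -350, 20], 1],
  [[0, 0, 30], [396, -385, 20], 1],
  [[0, 0, 30], [432, -420, 20], 1],
])

```text
clock: 1.3
eef_pos: [0.4774, 0.0035, 0.2025]
orientation: [0.0, 0.999, -0.036, -0.0]
wrist_force: [0.8, -0.9, -0.2]
width: 0.0952
grip_force: 0.0
```

```bash
python3 - <<'E'
from h import *
P,Rc,s=tool(); print(P,s['clock']); goal([.574,.282,.18],-4)
E
```

```text
[0.47739191 0.00353628 0.20254045] 1.3
turn [ 0.01  0.01 -0.12] shift [  76.4 -284.7   22.5] t 1.3
```

drive_tool([
  [[0, 0, 0], [10, -36, 3], 1],
  [[0, 0, 0], [20, -72, 6], 1],
  [[0, 0, 0], [30, -108, 10], 1],
  [[0, 0, 0], [40, -144, 14], 1],
  [[0, 0, 0], [50, -180, 18], 1],
  [[0, 0, 0], [58, -216, 22], 1],
  [[0, 0, 0], [66, -250, 22], 1],
  [[0, 0, 0], [73, -275, 22], 1],
  [[0, 0, 0], [76, -285, 22], 1],
  [[0, 0, 0], [76, -285, 22], 1],
])

```text
clock: 2.3
eef_pos: [0.5733, 0.2809, 0.18]
orientation: [0.0, 0.999, -0.035, -0.0]
wrist_force: [-0.1, -0.7, -0.1]
width: 0.0949
grip_force: 0.0
```

```bash
python3 - <<'E'
from h import *
P,Rc,s=tool(); print(P); im,p=snap('wrist','w1')
print(w2px(p,[[.5748,.2823,.021]]))
h=cv2.cvtColor(im,cv2.COLOR_RGB2HSV); m=cv2.inRange(h,(40,60,60),(90,255,255))
n,l,st,c=cv2.connectedComponentsWithStats(m); i=1+st[1:,4].argmax(); print(st[i],c[i],px2w(p,*c[i],.021)); goal([*px2w(p,*c[i],.021)[:2],.014],-4)
E
```

```text
[0.57331706 0.28086778 0.1799993 ]
[[269.68258027 193.70172933]]
[ 247  167   52   52 2058] [272.18075802 192.43294461] [0.57583485 0.27991246 0.021     ]
turn [ 0.04  0.04 -0.08] shift [  2.9  -0.3 166.1] t 2.35
```

View pics/w1.png

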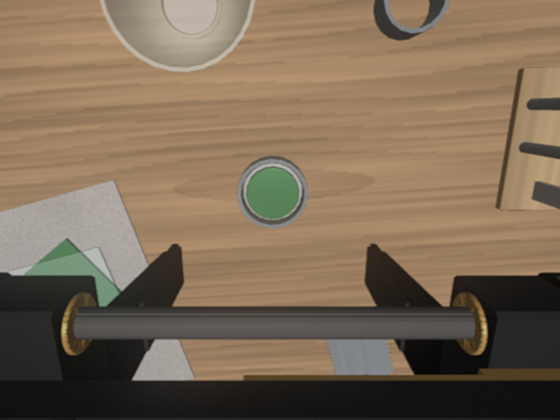

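Wrist picture: the ring is centred at (272,192) between the fingers, agreeing with the top view to 2.5 mm. Going down and gripping.

drive_tool([
  [[0, 0, 0], [2, 0, 40], 1],
  [[0, 0, 0], [3, 0, 80], 1],
  [[0, 0, 0], [3, 0, 115], 1],
  [[0, 0, 0], [3, 0, 140], 1],
  [[0, 0, 0], [3, 0, 155], 1],
  [[0, 0, 0], [3, 0, 164], 1],
  [[0, 0, 0], [3, 0, 166], 1],
  [[0, 0, 0], [3, 0, 166], 0.5],
  [[0, 0, 0], [3, 0, 166], 0.5],
  [[0, 0, 0], [3, 0, 166], 0.5],
  [[0, 0, 0], [3, 0, 166], 0.5],
  [[0, 0, 0], [3, 0, 166], 0.5],
])

```text
clock: 3.55
eef_pos: [0.5768, 0.2803, 0.0153]
orientation: [-0.0, 0.999, -0.036, 0.001]
wrist_force: [-1.2, 0.3, 4.7]
width: 0.0661
grip_force: 30.0
```

```bash
python3 - <<'E'
from h import *
P,Rc,s=tool(); print(P,s['width'],s['grip_force']); goal([.574,.27,.15],-4);goal([.617,.014,.15],-4)
E
```

```text
[0.57678401 0.28034948 0.01531505] 0.06608843641394739 30.000941455364227
turn [-0.04 -0.07 -0.11] shift [  -1.9   10.4 -134.7] t 3.55
turn [-0.04 -0.07 -0.11] shift [  59.4  262.7 -134.8] t 3.55
```

drive_tool([
  [[0, 0, 0], [0, 0, -20], 0.5],
  [[0, 0, 0], [0, 0, -50], 0.5],
  [[0, 0, 0], [0, 0, -85], 0.5],
  [[0, 0, 0], [0, 0, -125], 0.5],
  [[0, 0, 0], [-2, 25, -160], 0.5],
  [[0, 0, 0], [-6, 60, -180], 0.5],
  [[0, 0, 0], [-10, 95, -185], 0.5],
  [[0, 0, 0], [-14, 130, -185], 0.5],
  [[0, 0, 0], [-16, 165, -185], 0.5],
  [[0, 0, 0], [-18, 200, -185], 0.5],
  [[0, 0, 0], [-18, 235, -185], 0.5],
  [[0, 0, 0], [-18, 257, -185], 0.5],
])

```text
clock: 4.75
eef_pos: [0.5393, 0.023, 0.1994]
orientation: [0.0, 0.999, -0.036, -0.0]
wrist_force: [0.2, 0.2, -2.3]
width: 0.0666
grip_force: 30.0
```

drive_tool([
  [[0, 0, 0], [0, 3, 0], 0.5],
  [[0, 0, 0], [0, 3, 0], 0.5],
])

```text
clock: 4.95
eef_pos: [0.5396, 0.0217, 0.1995]
orientation: [-0.0, 0.999, -0.037, -0.0]
wrist_force: [-0.5, 0.3, -2.3]
width: 0.0663
grip_force: 30.0
```

```bash
python3 - <<'E'
from h import *
P,Rc,s=tool(); print(P,s['width'],s['wrist_force']); im,p=snap('wrist','w2')
D=np.array([[.6164+.039*np.cos(np.radians(a-4)),.0131+.039*np.sin(np.radians(a-4)),.086] for a in (45,135,225,315)])
print(w2px(p,D).round(1))
E
```

```text
[0.53962015 0.02168422 0.19945692] 0.06627899449061245 [-0.46120492  0.27822595 -2.32437042]
[[236.4  68.8]
 [238.8 146.2]
 [311.1 145.9]
 [313.   68.5]]
```

View pics/w2.png

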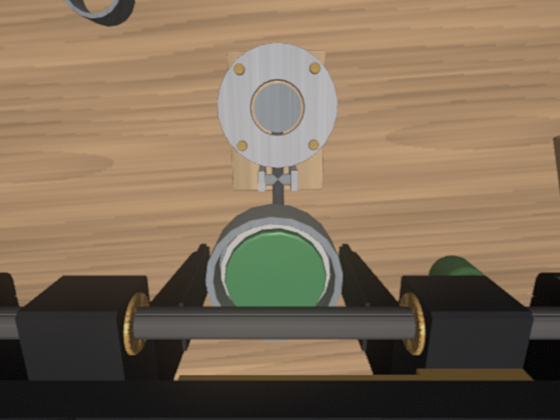

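Wrist picture: seat at (278,107) with dowels at (239,69), (315,68), (242,146), (314,145), about 2.5 px right of the prediction. The held ring spans columns 207–343. I'll fix both to subpixel.

```bash
python3 - <<'E'
from h import *
from scipy.optimize import least_squares
im=cv2.imread('pics/w2.png'); p=imaging.camera_params('wrist'); P,Rc,s=tool()
h=cv2.cvtColor(im,cv2.COLOR_BGR2HSV); 
m=cv2.inRange(h[40:165,220:340],(12,110,90),(28,255,255)); n,l,st,c=cv2.connectedComponentsWithStats(m)
B=[(c[i]+[220,40]).round(1).tolist()+[int(st[i,4])] for i in range(1,n) if st[i,4]>25]; print(B)
g=cv2.inRange(h[200:310,200:350],(40,60,40),(90,255,255)); v,u=np.nonzero(g); print('glass u',(u.min()+u.max())/2+200,u.min()+200,u.max()+200,'top v',v.min()+200)
t=np.linspace(0,2*np.pi,200)
for nm,r,dz in (('rim',.033,.0087),('glass',.025,.0057)):
    q=w2px(p,P+np.c_[r*np.cos(t),r*np.sin(t),0*t+dz]); print(nm,q.min(0),q.max(0))
px=np.array(sorted(B,key=lambda b:-b[2])[:4])[:,:2]
def mod(x): return np.array([[x[0]+.039*np.cos(np.radians(a)+x[2]),x[1]+.039*np.sin(np.radians(a)+x[2]),.086] for a in (45,135,225,315)])
def res(x):
    q=w2px(p,mod(x)); return np.concatenate([min((a-b for b in q),key=np.linalg.norm) for a in px])
f=least_squares(res,[.6164,.0131,-.07]); print(f.x,np.degrees(f.x[2]),f.cost); goal([f.x[0],f.x[1],.11],-4)
E
```

```text
[[314.4, 67.6, 76], [238.8, 68.7, 74], [241.7, 145.4, 57], [313.3, 144.5, 56]]
glass u 275.5 226 325 top v 229
rim [199.37590838 212.32581346] [339.37013923 339.46161768]
glass [217.35049356 227.13615505] [321.55860886 321.93856478]
[ 0.61692467  0.01214464 -0.05866796] -3.361426243151286 0.6859877761292168
turn [-0.    0.02 -0.13] shift [77.8  4.6 89.4] t 5.0
```

```bash
python3 - <<'E'
from h import *
goal([.618,.0146,.0955],-3.6)
E
```

```text
turn [-0.    0.02 -0.53] shift [ 78.7   2.1 103.9] t 5.0
```

drive_tool([
  [[0, 0, 0], [20, 1, 0], 0.5],
  [[0, 0, -0.5], [45, 2, 5], 0.5],
  [[0, 0, -0.5], [65, 2, 20], 0.5],
  [[0, 0, -0.5], [76, 2, 40], 0.5],
  [[0, 0, -0.5], [79, 2, 60], 0.5],
  [[0, 0, -0.5], [79, 2, 75], 0.5],
  [[0, 0, -0.5], [79, 2, 85], 0.5],
  [[0, 0, -0.5], [79, 2, 91], 0.5],
  [[0, 0, -0.5], [79, 2, 93], 0.5],
  [[0, 0, -0.5], [79, 2, 93], 0.5],
])

```text
clock: 6.0
eef_pos: [0.6186, 0.0146, 0.107]
orientation: [0.0, 1.0, -0.031, 0.0]
wrist_force: [-1.1, -0.2, -3.0]
width: 0.0666
grip_force: 30.0
```

```bash
python3 - <<'E'
from h import *
P,Rc,s=tool(); print(P,s['wrist_force'],s['moment']); im,p=snap('side','s2')
c=im[160:260,170:300]; cv2.imwrite('pics/s2c.png',cv2.resize(c,None,fx=6,fy=6,interpolation=cv2.INTER_CUBIC)[:,:,::-1])
goal([.618,.0146,.0955],-3.6)
E
```

```text
[0.61862042 0.01457493 0.10695218] [-1.05554904 -0.20265455 -2.97349688] [ 0.03243079  0.07250354 -0.02214717]
turn [ 0.01 -0.05 -0.01] shift [-0.7 -0.1 11.7] t 6.05
```

View pics/s2c.png

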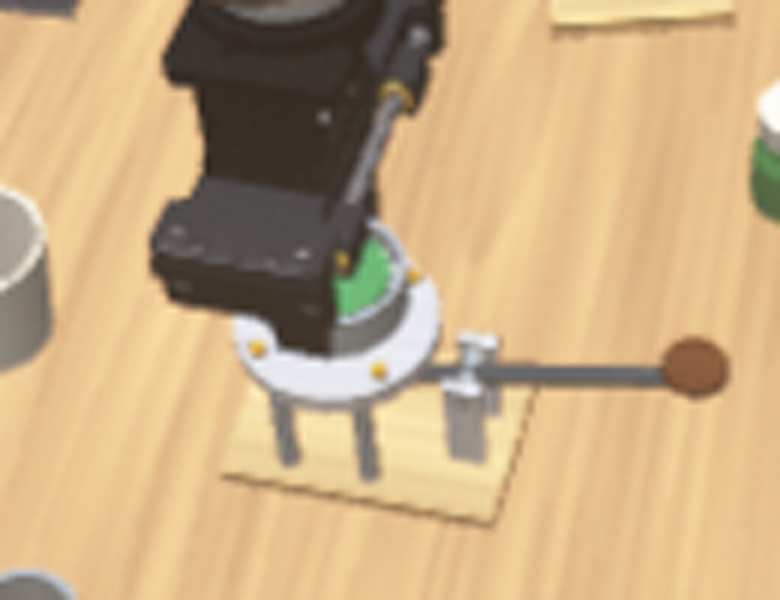

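The side crop shows the ring hanging just above the seat, between the dowels at (257,348), (379,370) and (413,274). Lowering with a force check.

drive_tool([
  [[0, 0, 0], [-0.5, 0, 3], 0.5],
  [[0, 0, 0], [-0.5, 0, 6], 0.5],
  [[0, 0, 0], [-0.5, 0, 8], 0.5],
  [[0, 0, 0], [-0.5, 0, 10], 0.5],
  [[0, 0, 0], [-0.5, 0, 11], 0.5],
  [[0, 0, 0], [-0.5, 0, 11], 0.5],
])

```text
clock: 6.65
eef_pos: [0.618, 0.0143, 0.0955]
orientation: [0.0, 1.0, -0.032, -0.0]
wrist_force: [-0.1, -0.1, -3.3]
width: 0.0665
grip_force: 30.0
```

drive_tool([
  [[0, 0, 0], [0, 0, 0.5], 0.5],
  [[0, 0, 0], [0, 0, 1], 0.5],
  [[0, 0, 0], [0, 0, 1.5], 0.5],
  [[0, 0, 0], [0, 0, 1.5], 0.5],
])

```text
clock: 7.05
eef_pos: [0.6181, 0.0143, 0.0953]
orientation: [0.0, 1.0, -0.032, 0.0]
wrist_force: [-4.6, -0.2, 8.9]
width: 0.0666
grip_force: 30.0
```

Contact at the expected height (TCP 95.3 mm), so the ring is seated. Releasing and going up.

drive_tool([
  [[0, 0, 0], [0, 0, 0.5], 1],
  [[0, 0, 0], [0, 0, 0], 1],
  [[0, 0, 0], [0, 0, 0], 1],
  [[0, 0, 0], [0, 0, 0], 1],
  [[0, 0, 0], [0, 0, -15], 1],
  [[0, 0, 0], [0, 0, -40], 1],
  [[0, 0, 0], [0, 0, -75], 1],
  [[0, 0, 0], [-30, -2, -100], 0],
  [[0, 0, 0], [-70, -4, -105], 0],
  [[0, 0, 0], [-90, -4, -105], 0],
  [[0, 0, 0], [-90, -4, -105], 0],
])

```text
clock: 8.15
eef_pos: [0.5265, 0.0243, 0.1998]
orientation: [0.0, 1.0, -0.031, -0.0]
wrist_force: [0.7, -0.3, 0.3]
width: 0.0688
grip_force: 0.0
```

```bash
python3 - <<'E'
from h import *
P,Rc,s=tool(); print(P,s['width']); im,p=snap('wrist','w3'); goal([.456,.024,.125],-3.6)
h=cv2.cvtColor(im,cv2.COLOR_RGB2HSV); g=cv2.inRange(h,(40,60,40),(90,255,255)); n,l,st,c=cv2.connectedComponentsWithStats(g)
for i in range(1,n):
    if st[i,4]>300: print(st[i],c[i],px2w(p,*c[i],.101))
m=cv2.inRange(h,(12,110,90),(28,255,255)); n,l,st,c=cv2.connectedComponentsWithStats(m)
for i in range(1,n):
    if 30<st[i,4]<150 and st[i,3]<20: print('dowel?',c[i],px2w(p,*c[i],.086))
E
```

```text
[0.52649517 0.02432812 0.19978186] 0.06877350932441524
turn [ 0.01 -0.05 -0.  ] shift [-72.1   4.6  74.6] t 8.2
[ 246   54   70   73 3875] [280.27612903  90.78296774] [0.61495071 0.012056   0.101     ]
[ 432  247   55   29 1022] [453.81213307 261.30234834] [ 0.47818215 -0.11783479  0.101     ]
dowel? [242.20731707  48.7195122 ] [0.64558483 0.03708855 0.086     ]
dowel? [319.   48.5] [ 0.64229287 -0.01736877  0.086     ]
dowel? [244.26229508 127.47540984] [0.59111466 0.04033233 0.086     ]
dowel? [316.63934426 127.13114754] [ 0.58792483 -0.01407006  0.086     ]
dowel? [137.81818182 298.12121212] [0.4534801  0.14460774 0.086     ]
```

View pics/w3.png

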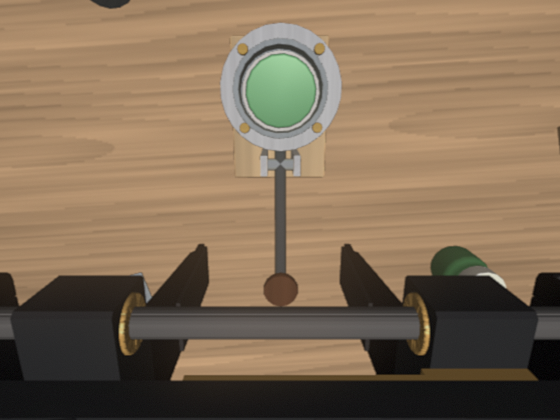

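Wrist picture: the ring sits between the four dowels at (281,91), and the pad is at (281,289), in line with the stand axis. Moving over the pad with the fingers closing.

drive_tool([
  [[0, 0, 0], [-30, 2, 10], 0],
  [[0, 0, 0], [-60, 4, 25], 0],
  [[0, 0, 0], [-71, 4.6, 45], 0],
  [[0, 0, 0], [-71, 4.6, 65], 0],
  [[0, 0, 0], [-71, 4.6, 80], 0],
  [[0, 0, 0], [-71, 4.6, 85], 0],
  [[0, 0, 0], [-71, 4.6, 87], 0],
  [[0, 0, 0], [-71, 4.6, 90], 0],
  [[0, 0, 0], [-71, 4.6, 93], 0],
  [[0, 0, 0], [-71, 4.6, 96], 0],
  [[0, 0, 0], [-71, 4.6, 99], 0],
])

```text
clock: 9.3
eef_pos: [0.4574, 0.0239, 0.1002]
orientation: [0.0, 1.0, -0.032, 0.0]
wrist_force: [-4.4, -0.2, 10.4]
width: 0.0004
grip_force: 5.4
```

drive_tool([
  [[0, 0, 0], [0, 0, 4], 0],
  [[0, 0, 0], [0, 0, 8], 0],
  [[0, 0, 0], [-1, 0, 12], 0],
  [[0, 0, 0], [-1, 0, 16], 0],
  [[0, 0, 0], [-2, 0, 20], 0],
  [[0, 0, 0], [-2, 0, 24], 0],
  [[0, 0, 0], [-3, 0, 28], 0],
  [[0, 0, 0], [-3, 0, 32], 0],
  [[0, 0, 0], [-3, 0, 36], 0],
  [[0, 0, 0], [-3, 0, 40], 0],
  [[0, 0, 0], [-3, 0, 43], 0],
  [[0, 0, 0], [-3, 0, 46], 0],
])

```text
clock: 10.5
eef_pos: [0.4509, 0.0244, 0.0537]
orientation: [-0.0, 0.999, -0.031, -0.004]
wrist_force: [-12.3, -0.8, 8.6]
width: 0.0003
grip_force: 6.5
```

drive_tool([
  [[0, 0, 0], [0, 0, 2], 0],
  [[0, 0, 0], [0, 0, 4], 0],
  [[0, 0, 0], [0, 0, 6], 0],
  [[0, 0, 0], [0, 0, 6], 0],
])

```text
clock: 10.9
eef_pos: [0.4515, 0.0243, 0.0479]
orientation: [-0.0, 1.0, -0.031, -0.003]
wrist_force: [-10.6, 0.2, 9.5]
width: 0.0006
grip_force: 6.8
```

drive_tool([
  [[0, 0, 0], [0, 0, 2], 0],
  [[0, 0, 0], [0, 0, 4], 0],
  [[0, 0, 0], [0, 0, 4], 0],
])

```text
clock: 11.2
eef_pos: [0.4518, 0.0243, 0.046]
orientation: [0.0, 1.0, -0.031, -0.002]
wrist_force: [-19.2, -0.4, 51.5]
width: 0.0004
grip_force: 26.6
```

drive_tool([
  [[0, 0, 0], [0, 0, 1.5], 0],
  [[0, 0, 0], [0, 0, 3], 0],
  [[0, 0, 0], [0, 0, 3], 0],
])

```text
clock: 11.5
eef_pos: [0.4521, 0.0243, 0.0449]
orientation: [0.0, 1.0, -0.031, -0.001]
wrist_force: [-26.5, -0.8, 86.2]
width: 0.0002
grip_force: 43.5
```

Stop reached (firm force rise). Backing off and looking from above.

drive_tool([
  [[0, 0, 0], [0, 0, -10], 0],
  [[0, 0, 0], [0, 0, -40], 0],
  [[0, 0, 0], [0, 0, -80], 1],
  [[0, 0, 0], [10, 0, -120], 1],
  [[0, 0, 0], [30, 0, -160], 1],
  [[0, 0, 0], [60, 0, -180], 1],
  [[0, 0, 0], [80, 0, -180], 1],
  [[0, 0, 0], [80, 0, -180], 1],
  [[0, 0, 0], [80, 0, -180], 1],
])

```text
clock: 12.4
eef_pos: [0.5334, 0.0191, 0.2205]
orientation: [0.0, 1.0, -0.032, -0.001]
wrist_force: [0.2, -0.0, -0.6]
width: 0.0507
grip_force: 0.0
```

```bash
python3 - <<'E'
from h import *
P,Rc,s=tool(); print(P,s['width'],s['wrist_force']); im,p=snap('wrist','w4'); im2,p2=snap('side','s4')
h=cv2.cvtColor(im,cv2.COLOR_RGB2HSV); g=cv2.inRange(h,(40,60,40),(90,255,255)); n,l,st,c=cv2.connectedComponentsWithStats(g)
for i in range(1,n):
    if st[i,4]>300: print(st[i],c[i],px2w(p,*c[i],.131))
A=im[0:260,140:420]; B=cv2.resize(im2[160:260,190:310],(520,433))[:,:,:]
A=cv2.resize(A,(280,260)); C=np.zeros((433,800,3),np.uint8); C[:260,:280]=A; C[:,280:]=B
cv2.imwrite('pics/m4.png',C[:,:,::-1])
E
```

```text
[0.53342089 0.01912612 0.22047166] 0.05066997111855025 [ 0.15434592 -0.03264526 -0.63228178]
[ 238   63   72   75 4144] [273.55719112 100.64502896] [0.61536901 0.01190208 0.131     ]
[420 246  50  30 910] [439.17692308 259.96813187] [ 0.49126551 -0.10695842  0.131     ]
```

View pics/m4.png

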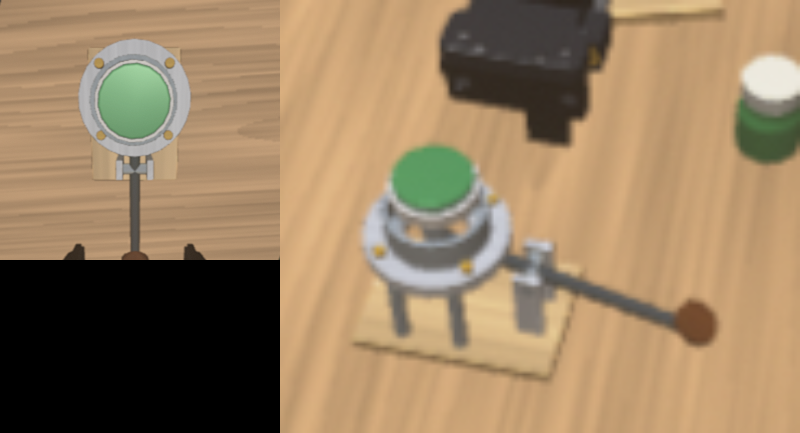

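The base is up: wrist view at (273,101), side view with a clear gap above the ring rim, lever down. Next the grasp by the plaster edge.

```bash
python3 - <<'E'
from h import *
goal([.616,.0145,.117],-3.6)
E
```

```text
turn [ 0.    0.08 -0.01] shift [ 83.2  -0.6 103.5] t 12.5
```

drive_tool([
  [[0, 0, 0], [30, 0, 0], 1],
  [[0, 0, 0], [60, 0, 0], 1],
  [[0, 0, 0], [80, -0.5, 0], 1],
  [[0, 0, 0], [83, -0.5, 10], 1],
  [[0, 0, 0], [83, -0.5, 30], 1],
  [[0, 0, 0], [83, -0.5, 55], 1],
  [[0, 0, 0], [83, -0.5, 75], 1],
  [[0, 0, 0], [83, -0.5, 90], 1],
  [[0, 0, 0], [83, -0.5, 98], 1],
  [[0, 0, 0], [83, -0.5, 102.5], 1],
  [[0, 0, 0], [83, -0.5, 103], 1],
  [[0, 0, 0], [83, -0.5, 103], 1],
])

```text
clock: 13.7
eef_pos: [0.617, 0.0143, 0.1186]
orientation: [0.0, 1.0, -0.032, 0.0]
wrist_force: [1.0, 0.3, 0.3]
width: 0.0953
grip_force: 0.0
```

drive_tool([
  [[0, 0, 0], [0, 0, 0], 0.4],
  [[0, 0, 0], [0, 0, 0], 0.4],
  [[0, 0, 0], [0, 0, 0], 0.4],
  [[0, 0, 0], [0, 0, 0], 0.4],
  [[0, 0, 0], [0, 0, 0], 0.4],
  [[0, 0, 0], [0, 0, 0], 0.4],
  [[0, 0, 0], [0, 0, 0], 0.4],
])

```text
clock: 14.4
eef_pos: [0.617, 0.0143, 0.1181]
orientation: [0.0, 1.0, -0.032, 0.0]
wrist_force: [0.2, -0.1, 0.9]
width: 0.0549
grip_force: 30.0
```

drive_tool([
  [[0, 0, 0], [0, 0, -8], 0.4],
  [[0, 0, 0], [0, 0, -22], 0.4],
  [[0, 0, 0], [0, 0, -42], 0.4],
  [[0, 0, 0], [0, 0, -65], 0.4],
  [[0, 0, 0], [0, 3, -85], 0.4],
  [[0, 0, 0], [0, 12, -90], 0.4],
  [[0, 0, 0], [-4, 30, -90], 0.4],
  [[0, 0, 0], [-10, 52, -90], 0.4],
  [[0, 0, 0], [-18, 80, -90], 0.4],
  [[0, 0, 0], [-28, 110, -90], 0.4],
  [[0, 0, 0], [-40, 140, -90], 0.4],
  [[0, 0, 0], [-52, 165, -90], 0.4],
])

```text
clock: 15.6
eef_pos: [0.553, -0.1494, 0.207]
orientation: [-0.0, 0.999, -0.032, -0.001]
wrist_force: [0.7, -0.2, -1.3]
width: 0.0549
grip_force: 30.0
```

```bash
python3 - <<'E'
from h import *
P,Rc,s=tool(); print(P,s['width'],s['wrist_force']); goal([.45,-.325,.2],12)
E
```

```text
[ 0.55298013 -0.14940129  0.20701284] 0.054875713266491905 [ 0.66430133 -0.18568845 -1.29576889]
turn [ -0.03   0.1  -15.67] shift [-91.5 181.8   7.1] t 15.6
```

drive_tool([
  [[0, 0, -2], [-8, 18, 2], 0.4],
  [[0, 0, -4], [-20, 42, 4], 0.4],
  [[0, 0, -6], [-35, 70, 6], 0.4],
  [[0, 0, -9], [-50, 100, 7], 0.4],
  [[0, 0, -12], [-65, 130, 7], 0.4],
  [[0, 0, -14], [-78, 155, 7], 0.4],
  [[0, 0, -15.7], [-87, 172, 7], 0.4],
  [[0, 0, -15.7], [-91, 180, 7], 0.4],
  [[0, 0, -15.7], [-91, 182, 7], 0.4],
  [[0, 0, -15.7], [-91, 182, 7], 0.4],
])

```text
clock: 16.6
eef_pos: [0.4523, -0.3229, 0.2008]
orientation: [-0.0, 0.994, 0.105, -0.0]
wrist_force: [-0.4, 1.2, -1.7]
width: 0.0548
grip_force: 30.0
```

```bash
python3 - <<'E'
from h import *
P,Rc,s=tool(); print(P,s['width']); im,p=snap('wrist','w5')
P=np.array(P); t=np.linspace(0,2*np.pi,100); q=w2px(p,P+np.c_[.025*np.cos(t),.025*np.sin(t),0*t+.013]); print('glass pred',q.min(0),q.max(0))
h=cv2.cvtColor(im,cv2.COLOR_RGB2HSV); g=cv2.inRange(h,(40,60,40),(90,255,255)); n,l,st,c=cv2.connectedComponentsWithStats(g); print(st[1+st[1:,4].argmax()])
E
```

```text
[ 0.45225777 -0.32288009  0.20078409] 0.05475272476866382
glass pred [215.27089774 231.19606453] [324.01588833 329.61962936]
[ 222  234  105   73 6336]
```

View pics/w5.png

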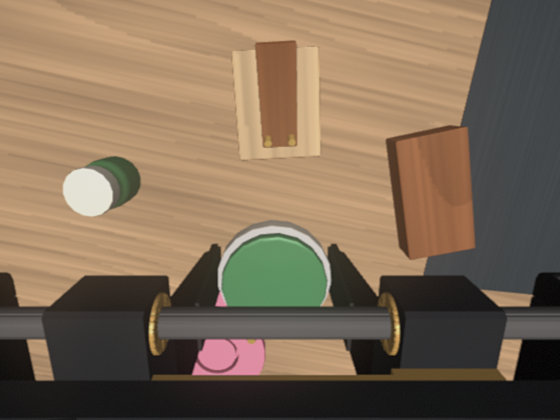

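Wrist picture: easel strip with corners near (256,43), (296,41), (264,148), (298,147) and stubs at (267,142), (292,141). The held base at (275,280) is level, about 1.3 mm behind the TCP. Fitting the easel pose.

```bash
python3 - <<'E'
from h import *
from scipy.optimize import least_squares
im=cv2.imread('pics/w5.png'); p=imaging.camera_params('wrist')
h=cv2.cvtColor(im[30:165,225:330],cv2.COLOR_BGR2HSV)
m=cv2.inRange(h,(0,80,20),(14,255,140)); n,l,st,c=cv2.connectedComponentsWithStats(m); i=1+st[1:,4].argmax(); print(st[i])
mm=(l==i).astype(np.uint8)
L=[];Rr=[]
for v in range(20,100):
    u=np.nonzero(mm[v])[0]
    if len(u): L.append((u.min()-.5+225,v+30)); Rr.append((u.max()+.5+225,v+30))
L=np.array(L);Rr=np.array(Rr)
s=cv2.inRange(h,(16,130,110),(30,255,255)); n,l,st,c=cv2.connectedComponentsWithStats(s)
print([((c[i]+[225,30]).round(1),st[i,4]) for i in range(1,n) if st[i,4]>8])
stub=np.array([[267.5,140.5],[292,139.5]])
def W(x,pts):
    Rm=R.from_euler('z',x[2]).as_matrix()@R.from_euler('y',-.4).as_matrix()
    return np.array([x[0],x[1],.065])+np.array(pts)@Rm.T
def res(x,out=0):
    r=[]
    for E,y in ((L,.015),(Rr,-.015)):
        a,b=w2px(p,W(x,[[-.02,y,0],[.05,y,0]])); d=(b-a)/np.linalg.norm(b-a)
        r+=list((np.cross(d,E-a))/5)
    q=w2px(p,W(x,[[-.029,.01,.009],[-.029,-.01,.009]])); r+=list((q-stub).ravel())
    return np.array(r)
f=least_squares(res,[.529,-.311,.2],loss='soft_l1'); print(f.x,np.degrees(f.x[2]),f.cost, res(f.x)[-4:])
print(w2px(p,W(f.x,[[-.034,.015,0],[-.034,-.015,0],[.05,.015,0],[.05,-.015,0],[-.029,.01,.009],[-.029,-.01,.009]])).round(1))
E
```

```text
[  31   11   39   89 1717]
[(array([291.3, 139.7]), np.int32(75)), (array([267.7, 141.2]), np.int32(73))]
[ 0.53355068 -0.31029764  0.26328388] 15.085054911675025 173.9681311604955 [-0.15769985 -0.15677845 -0.57471148 -0.455106  ]
[[261.8 140.9]
 [296.7 139. ]
 [253.5  34.6]
 [295.8  32.2]
 [267.3 140.3]
 [291.4 139. ]]<stdin>:22: DeprecationWarning: Arrays of 2-dimensional vectors are deprecated. Use arrays of 3-dimensional vectors instead. (deprecated in NumPy 2.0)
```

```bash
cat >> h.py <<'E'
def easel(up,off,O=(.5328,-.3083,.065),yaw=15,b=(-.0013,0,.004)):
    Rm=(R.from_euler('z',yaw,degrees=True)*R.from_euler('y',-.4)).as_matrix(); Rt=Rm@np.diag([1,-1,-1])
    T=np.array(O)+Rm@[up,0,off]-Rt@np.array(b); print('TCP',T.round(4)); goal(T,yaw,.4)
    P,Rc,s=tool(); print('force easel axes',(Rm.T@s['wrist_force']).round(1))
E
python3 - <<'E'
from h import *
easel(.004,.06)
E
```

```text
TCP [ 0.5134 -0.3135  0.126 ]
turn [ 0.56 22.92 -2.9 ] shift [61.5  3.9 74.9] t 16.65
force easel axes [-0.3  0.3 -0.6]
```

drive_tool([
  [[0, 3, 0], [5, 0, 4], 0.4],
  [[0, 7, -1], [14, 1, 10], 0.4],
  [[0.2, 11, -1.5], [25, 1, 19], 0.4],
  [[0.3, 15, -2], [36, 2, 30], 0.4],
  [[0.4, 18, -2.5], [46, 3, 42], 0.4],
  [[0.5, 21, -2.9], [55, 4, 55], 0.4],
  [[0.5, 22.5, -2.9], [60, 4, 66], 0.4],
  [[0.6, 22.9, -2.9], [61.5, 4, 73], 0.4],
  [[0.6, 22.9, -2.9], [61.5, 4, 75], 0.4],
  [[0.6, 22.9, -2.9], [61.5, 4, 75], 0.4],
])

```text
clock: 17.65
eef_pos: [0.5135, -0.3137, 0.1262]
orientation: [-0.026, 0.972, 0.128, 0.197]
wrist_force: [-0.1, 0.8, -0.8]
width: 0.0548
grip_force: 30.0
```

```bash
python3 - <<'E'
from h import *
print(tool()[0]); easel(.004,.0)
im,p=snap('side','s6'); cv2.imwrite('pics/s6c.png',cv2.resize(im[90:200,220:350],(780,600)[:2],interpolation=cv2.INTER_CUBIC)[:,:,::-1])
E
```

```text
[ 0.51353538 -0.31365726  0.12616858]
TCP [ 0.536  -0.3074  0.0707]
turn [-0.04  0.05  0.05] shift [-0.1 -0.1 60.1] t 17.65
force easel axes [-0.2  0.8 -0.8]
```

View pics/s6c.png

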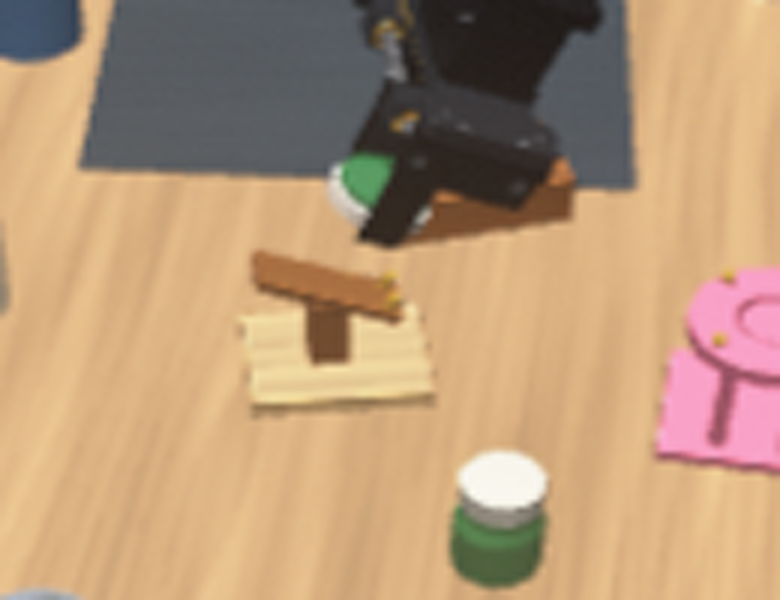

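The side crop shows the base held parallel to the strip above it, stubs at (392,285). Lowering along the normal.

drive_tool([
  [[0, 0, 0], [0, 0, 8], 0.4],
  [[0, 0, 0], [0, 0, 20], 0.4],
  [[0, 0, 0], [0, 0, 33], 0.4],
  [[0, 0, 0], [0, 0, 44], 0.4],
  [[0, 0, 0], [0, 0, 51], 0.4],
  [[0, 0, 0], [0, 0, 54], 0.4],
  [[0, 0, 0], [0, 0, 55], 0.4],
  [[0, 0, 0], [0, 0, 55], 0.4],
])

```text
clock: 18.5
eef_pos: [0.5341, -0.3085, 0.0756]
orientation: [-0.026, 0.972, 0.128, 0.197]
wrist_force: [-0.3, -0.6, -1.4]
width: 0.0549
grip_force: 30.0
```

drive_tool([
  [[0, 0, 0], [0, 0, 1], 0.4],
  [[0, 0, 0], [0, 0, 2], 0.4],
  [[0, 0, 0], [0, 0, 2], 0.4],
])

```text
clock: 18.8
eef_pos: [0.5348, -0.3083, 0.0738]
orientation: [-0.026, 0.972, 0.128, 0.197]
wrist_force: [-0.4, 0.5, -1.2]
width: 0.0546
grip_force: 30.0
```

drive_tool([
  [[0, 0, 0], [0, 0, 1], 0.4],
  [[0, 0, 0], [0, 0, 1.5], 0.4],
  [[0, 0, 0], [0, 0, 1.5], 0.4],
])

```text
clock: 19.1
eef_pos: [0.5354, -0.3081, 0.0722]
orientation: [-0.026, 0.972, 0.128, 0.197]
wrist_force: [-0.2, 0.1, -1.6]
width: 0.0548
grip_force: 30.0
```

drive_tool([
  [[0, 0, 0], [0, 0, 0.7], 0.4],
  [[0, 0, 0], [0, 0, 1.2], 0.4],
  [[0, 0, 0], [0, 0, 1.2], 0.4],
])

```text
clock: 19.4
eef_pos: [0.5358, -0.308, 0.0713]
orientation: [-0.026, 0.972, 0.128, 0.197]
wrist_force: [-1.9, 0.2, 1.8]
width: 0.0549
grip_force: 30.0
```

drive_tool([
  [[0, 0, 0], [0, 0, 0.7], 0.4],
  [[0, 0, 0], [0, 0, 1.2], 0.4],
  [[0, 0, 0], [0, 0, 1.2], 0.4],
])

```text
clock: 19.7
eef_pos: [0.5359, -0.308, 0.0712]
orientation: [-0.026, 0.972, 0.128, 0.197]
wrist_force: [-12.4, 0.7, 17.4]
width: 0.0544
grip_force: 30.0
```

Face contact at the expected height. Now easing off slightly and sliding down to the stubs.

drive_tool([
  [[0, 0, 0], [0, 0, -1], 0.4],
  [[0, 0, 0], [-1, 0, -1], 0.4],
  [[0, 0, 0], [-2, 0, -1], 0.4],
  [[0, 0, 0], [-2, 0, -1], 0.4],
])

```text
clock: 20.1
eef_pos: [0.5346, -0.3087, 0.0707]
orientation: [-0.026, 0.972, 0.128, 0.197]
wrist_force: [-0.9, 0.1, 7.0]
width: 0.0549
grip_force: 30.0
```

drive_tool([
  [[0, 0, 0], [-0.7, 0, 0], 0.4],
  [[0, 0, 0], [-1, 0, 0], 0.4],
  [[0, 0, 0], [-1, 0, 0], 0.4],
])

```text
clock: 20.4
eef_pos: [0.5338, -0.309, 0.0704]
orientation: [-0.026, 0.972, 0.128, 0.197]
wrist_force: [0.7, 0.6, 5.9]
width: 0.0544
grip_force: 30.0
```

```bash
python3 - <<'E'
from h import *
print(tool()[0]); easel(0,.0)
E
```

```text
[ 0.53380173 -0.30898134  0.07035536]
TCP [ 0.5325 -0.3084  0.0692]
turn [ 0.04 -0.05  0.03] shift [-1.5 -0.9  0.6] t 20.4
force easel axes [3.  0.4 5.1]
```

drive_tool([
  [[0, 0, 0], [-0.7, 0, 0], 0.4],
  [[0, 0, 0], [-1.2, 0, 0], 0.4],
  [[0, 0, 0], [-1.2, 0, 0], 0.4],
])

```text
clock: 20.7
eef_pos: [0.5328, -0.3094, 0.0699]
orientation: [-0.025, 0.972, 0.128, 0.198]
wrist_force: [-0.2, 0.1, 5.6]
width: 0.0547
grip_force: 30.0
```

drive_tool([
  [[0, 0, 0], [-0.6, 0, 0], 0.4],
  [[0, 0, 0], [-1, 0, 0], 0.4],
  [[0, 0, 0], [-1, 0, 0], 0.4],
])

```text
clock: 21.0
eef_pos: [0.5319, -0.3096, 0.0695]
orientation: [-0.025, 0.972, 0.128, 0.198]
wrist_force: [1.1, -0.4, 6.4]
width: 0.0548
grip_force: 30.0
```

```bash
python3 - <<'E'
from h import *
print(tool()[0]); easel(0,.0)
E
```

```text
[ 0.53190009 -0.30957625  0.06954476]
TCP [ 0.5325 -0.3084  0.0692]
turn [ 0.05 -0.05  0.03] shift [ 0.6 -1.   0.7] t 21.0
force easel axes [ 3.4 -0.7  5.5]
```

drive_tool([
  [[0, 0, 0], [-0.6, -0.4, 0], 0.4],
  [[0, 0, 0], [-1, -0.7, 0], 0.4],
  [[0, 0, 0], [-1, -0.7, 0], 0.4],
])

```text
clock: 21.3
eef_pos: [0.5313, -0.3095, 0.0693]
orientation: [-0.025, 0.972, 0.128, 0.198]
wrist_force: [6.5, -0.4, 5.7]
width: 0.055
grip_force: 30.0
```

drive_tool([
  [[0, 0, 0], [-0.6, 0, 0], 0.4],
  [[0, 0, 0], [-1, 0, 0], 0.4],
  [[0, 0, 0], [-1, 0, 0], 0.4],
])

```text
clock: 21.6
eef_pos: [0.5311, -0.3096, 0.0693]
orientation: [-0.025, 0.971, 0.128, 0.198]
wrist_force: [11.1, 0.4, 5.4]
width: 0.0549
grip_force: 30.0
```

```bash
python3 - <<'E'
from h import *
print(tool()[0]); easel(0,.0)
E
```

```text
[ 0.53114368 -0.30960367  0.06925379]
TCP [ 0.5325 -0.3084  0.0692]
turn [ 0.12 -0.14  0.05] shift [ 1.4 -0.8  0.7] t 21.6
force easel axes [12.  -2.5  0.8]
```

Firm stub contact (12 N along the slope). Pressing lightly onto the face, then releasing and backing off along the normal.

drive_tool([
  [[0, 0, 0], [0, 0, 0.5], 0.4],
  [[0, 0, 0], [0.3, 0, 0.8], 0.4],
  [[0, 0, 0], [0.5, 0, 0.8], 0.6],
  [[0, 0, 0], [0.5, 0, 0.5], 1],
  [[0, 0, 0], [0.5, 0, 0], 1],
  [[0, 0, 0], [0.5, 0, 0], 1],
  [[0, 0, 0], [0.5, 0, 0], 1],
  [[0, 0, 0], [0.5, 0, 0], 1],
])

```text
clock: 22.4
eef_pos: [0.5297, -0.3089, 0.0682]
orientation: [-0.026, 0.972, 0.128, 0.197]
wrist_force: [0.2, -1.6, 0.4]
width: 0.0913
grip_force: 0.0
```

drive_tool([
  [[0, 0, 0], [0, 0, -5], 1],
  [[0, 0, 0], [0, 0, -15], 1],
  [[0, 0, 0], [0, 0, -35], 1],
  [[0, 0, 0], [0, 0, -65], 1],
  [[0, 0, 0], [0, 0, -95], 1],
  [[0, 0, 0], [0, 0, -110], 1],
  [[0, 0, 0], [0, 0, -120], 1],
  [[0, 0, 0], [0, 0, -120], 1],
])

```text
clock: 23.2
eef_pos: [0.4846, -0.3213, 0.1798]
orientation: [-0.025, 0.972, 0.128, 0.197]
wrist_force: [0.7, -0.3, 1.1]
width: 0.0948
grip_force: 0.0
```

```bash
python3 - <<'E'
from h import *
P,Rc,s=tool();print(P,s['wrist_force'],s['width'])
a,p=snap('wrist','w7'); b,q=snap('side','s7')
A=a[60:360,130:430]; B=cv2.resize(b[90:290,180:360],(450,500)); C=np.zeros((500,750,3),np.uint8); C[:300,:300]=A; C[:,300:]=B
cv2.imwrite('pics/m7.png',C[:,:,::-1])
E
```

```text
[ 0.48455488 -0.3213278   0.17979854] [ 0.70689706 -0.34093322  1.12132898] 0.09480860460739088
```

View pics/m7.png

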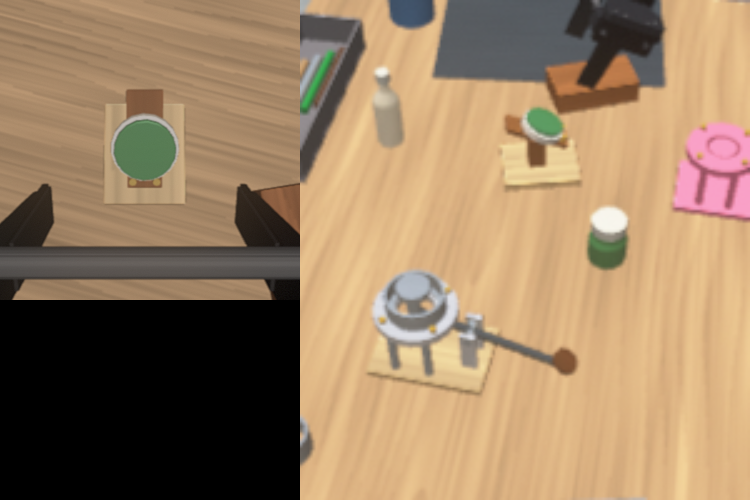

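The wrist view shows the base centred on the strip, glass up, its lower edge at the stubs (132,182) and (159,182). The side view shows the empty ring on the seat, lever down, and the other things unmoved.

```bash
python3 -c "
from h import *
print(ctrl.job_done())"
```

```text
the job is handed in; nothing more can be done
None
```

The job is handed in at about 23 s: the base lies glass up on the easel against its two stubs, the empty ring is on the seat with the lever down, and nothing else looks moved; pressing the lever onto its stop peaked near 90 N at the wrist, under the 120 N limit.

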